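Restage a row of toy cars in reverse order

TASK

The delivery was packed back to front: move the four toy cars from the grey tray to the wooden display rack in reverse order, so that the car nearest the purple end of the tray ends nearest the black end of the rack, and so on along the row. Stand each car on its wheels in the middle of its bay, lengthwise inside the white outline, setting it down gently rather than dropping it, and never tip a car over.

Things in the scene. Friction and masses are not known exactly. Their poses are not given: they have to be found in the camera images.
- tray: Grey plastic tray, fixed, on the left or right, turned up to 0.3 rad; 130 (x) x 320 (y) x 8 mm, ribs 4 mm and front and rear rims 6 mm above its floor. Origin: centre of its underside, on the table. Four bays in a row along y, centres at x = 0, y = -108, -36, 36, 108 mm. PURPLE cap on the +y end, BLACK cap on the -y end.
- rack: Wooden display rack, fixed, on the other side from the tray, 130 (x) x 320 (y) mm, empty. Origin: centre of its underside, on the table; deck at z = 12 mm. Four bays along y, centres at x = 0, y = -108, -36, 36, 108 mm, each in a white outline 84 (x) x 48 (y) mm; ribs 4 mm high between, striped rail 12 mm high at the rear (+x). PURPLE cap on the +y end, BLACK cap on the -y end.
- car_red: Toy car, red sports car with a short cabin, black rear wing and a white bonnet stripe: 72 long (x, nose to -x) x 34 wide (y), 37 to 42 mm tall, about 120 g, wheels fixed. Origin: centre of its underside, at wheel bottoms. Flat parallel sides 7 to 25 mm up; grip across the width with the TCP 24 mm over the origin; 38 mm free between neighbours. Starts about lengthwise on the mat of its colour.
- car_blue: Toy car, blue van with a long cabin and white roof panel: 72 long (x, nose to -x) x 34 wide (y), 37 to 42 mm tall, about 120 g, wheels fixed. Origin: centre of its underside, at wheel bottoms. Flat parallel sides 7 to 25 mm up; grip across the width with the TCP 24 mm over the origin; 38 mm free between neighbours. Starts about lengthwise on the mat of its colour.
- car_green: Toy car, green pickup, cabin towards the front and black load bed: 72 long (x, nose to -x) x 34 wide (y), 37 to 42 mm tall, about 120 g, wheels fixed. Origin: centre of its underside, at wheel bottoms. Flat parallel sides 7 to 25 mm up; grip across the width with the TCP 24 mm over the origin; 38 mm free between neighbours. Starts about lengthwise on the mat of its colour.
- car_yellow: Toy car, yellow taxi with a black roof sign: 72 long (x, nose to -x) x 34 wide (y), 37 to 42 mm tall, about 120 g, wheels fixed. Origin: centre of its underside, at wheel bottoms. Flat parallel sides 7 to 25 mm up; grip across the width with the TCP 24 mm over the origin; 38 mm free between neighbours. Starts about lengthwise on the mat of its colour.
- mat_red: White mat with a red stripe at its front (-x) edge, 108 (x) x 60 (y) x 3 mm, fixed in one bay of the tray; it stays there and marks the bay in which the red car stood at the start. Origin: centre of its underside, on the tray floor; its top is 11 mm above the table.
- mat_blue: White mat with a blue stripe at its front (-x) edge, 108 (x) x 60 (y) x 3 mm, fixed in one bay of the tray; it stays there and marks the bay in which the blue car stood at the start. Origin: centre of its underside, on the tray floor; its top is 11 mm above the table.
- mat_green: White mat with a green stripe at its front (-x) edge, 108 (x) x 60 (y) x 3 mm, fixed in one bay of the tray; it stays there and marks the bay in which the green car stood at the start. Origin: centre of its underside, on the tray floor; its top is 11 mm above the table.
- mat_yellow: White mat with a yellow stripe at its front (-x) edge, 108 (x) x 60 (y) x 3 mm, fixed in one bay of the tray; it stays there and marks the bay in which the yellow car stood at the start. Origin: centre of its underside, on the tray floor; its top is 11 mm above the table.

How it is judged:
At the end, for the whole second after the job is handed in: Each car is upright on the rack deck (height within 5 mm, tilt < 0.12 rad) in the bay mirroring its first one (tray y to rack -y), within 12 mm of the centre across and 15 mm along the bay, within 0.3 rad of lengthwise (nose either way), released and at rest (< 0.02 m/s, < 0.2 rad/s) (((y of mat_red in the frame of tray between -0.128 and -0.088 m and y of car_red in the frame of rack between 0.096 and 0.12 m) or (y of mat_red in the frame of tray between -0.056 and -0.016 m and y of car_red in the frame of rack between 0.024 and 0.048 m) or (y of mat_red in the frame of tray between 0.016 and 0.056 m and y of car_red in the frame of rack between -0.048 and -0.024 m) or (y of mat_red in the frame of tray between 0.088 and 0.128 m and y of car_red in the frame of rack between -0.12 and -0.096 m)) and x of car_red in the frame of rack between -0.015 and 0.015 m and z of car_red in the frame of rack between 0.007 and 0.017 m and angle between the x axis of each of car_red, car_blue, car_green, car_yellow and the x axis of rack, either way round below 0.3 rad and angle between each of car_red, car_blue, car_green, car_yellow's own z axis and vertical below 0.12 rad and linear speed of each of car_red, car_blue, car_green, car_yellow below 0.02 m/s and angular speed of each of car_red, car_blue, car_green, car_yellow below 0.2 rad/s and contact force between each of car_red, car_blue, car_green, car_yellow and the fingers below 0.05 N and ((y of mat_blue in the frame of tray between -0.128 and -0.088 m and y of car_blue in the frame of rack between 0.096 and 0.12 m) or (y of mat_blue in the frame of tray between -0.056 and -0.016 m and y of car_blue in the frame of rack between 0.024 and 0.048 m) or (y of mat_blue in the frame of tray between 0.016 and 0.056 m and y of car_blue in the frame of rack between -0.048 and -0.024 m) or (y of mat_blue in the frame of tray between 0.088 and 0.128 m and y of car_blue in the frame of rack between -0.12 and -0.096 m)) and x of car_blue in the frame of rack between -0.015 and 0.015 m and z of car_blue in the frame of rack between 0.007 and 0.017 m and ((y of mat_green in the frame of tray between -0.128 and -0.088 m and y of car_green in the frame of rack between 0.096 and 0.12 m) or (y of mat_green in the frame of tray between -0.056 and -0.016 m and y of car_green in the frame of rack between 0.024 and 0.048 m) or (y of mat_green in the frame of tray between 0.016 and 0.056 m and y of car_green in the frame of rack between -0.048 and -0.024 m) or (y of mat_green in the frame of tray between 0.088 and 0.128 m and y of car_green in the frame of rack between -0.12 and -0.096 m)) and x of car_green in the frame of rack between -0.015 and 0.015 m and z of car_green in the frame of rack between 0.007 and 0.017 m and ((y of mat_yellow in the frame of tray between -0.128 and -0.088 m and y of car_yellow in the frame of rack between 0.096 and 0.12 m) or (y of mat_yellow in the frame of tray between -0.056 and -0.016 m and y of car_yellow in the frame of rack between 0.024 and 0.048 m) or (y of mat_yellow in the frame of tray between 0.016 and 0.056 m and y of car_yellow in the frame of rack between -0.048 and -0.024 m) or (y of mat_yellow in the frame of tray between 0.088 and 0.128 m and y of car_yellow in the frame of rack between -0.12 and -0.096 m)) and x of car_yellow in the frame of rack between -0.015 and 0.015 m and z of car_yellow in the frame of rack between 0.007 and 0.017 m); the robot touches nothing.
It fails at once if a car is dropped or slammed onto the rack (faster than 0.4 m/s within 15 mm of its deck) ((linear speed of car_red above 0.4 m/s and z of car_red in the frame of rack below 0.027 m and x of car_red in the frame of rack between -0.06 and 0.06 m and y of car_red in the frame of rack between -0.15 and 0.15 m) or (linear speed of car_blue above 0.4 m/s and z of car_blue in the frame of rack below 0.027 m and x of car_blue in the frame of rack between -0.06 and 0.06 m and y of car_blue in the frame of rack between -0.15 and 0.15 m) or (linear speed of car_green above 0.4 m/s and z of car_green in the frame of rack below 0.027 m and x of car_green in the frame of rack between -0.06 and 0.06 m and y of car_green in the frame of rack between -0.15 and 0.15 m) or (linear speed of car_yellow above 0.4 m/s and z of car_yellow in the frame of rack below 0.027 m and x of car_yellow in the frame of rack between -0.06 and 0.06 m and y of car_yellow in the frame of rack between -0.15 and 0.15 m)).
It fails at once if a car is tipped over (angle between any of car_red, car_blue, car_green, car_yellow's own z axis and vertical above 0.9 rad).
It also fails if it takes over 104 s, if anything falls off the work surface, if the arm or the gripper's body presses on something with over 40 N, if the wrist force passes 120 N, or if a joint passes its speed limit or range.

ROBOT

A 6-joint arm with a two-finger parallel gripper is mounted at the origin on the work surface. World frame = base frame: x ahead of the robot, y to its left, z up, the work surface at z = 0. Lengths are in m, angles in rad, forces in N, time in s.
With the tool pointing down it reaches from about 0.375 to 0.9 m from the base axis. Payload 3.1 kg.
Tool frame: the origin (TCP) lies between the finger pads, 19 mm behind the fingertips; this is the grasp point; z points along the fingers, y is the line along which they close (so a half turn about z gives the same grasp; the last joint's range is limited). The gripper opens to 85 mm and grips with 20 to 120 N. Pads are 22 mm wide; open, the fingers measure 114 mm over their backs; the gripper's body (76 mm by 85 mm) begins 54 mm behind the grasp point. The pads swing forward as they close: fully open they stand 13 mm farther back than shut.
Start: joints at [1.147, 0.527, 1.433, -0, 1.181, -0.178], TCP at [0.151, 0.606, 0.25] pointing down, gripper open.
Joint ranges: [-3.08, 3.08], [-0.75, 2.2], [0.22, 2.44], [-1.43, 4.57], [0, 2.65], [-2.85, 2.85]. Speed limits (rad/s): [2.79, 2.79, 3.14, 3.14, 3.14, 3.14].

INTERFACE

Orientations are given as a unit quaternion [x, y, z, w].
In Python, from station import manip gives the robot as it stands.
- The arm moves only by the tool drive_tool, never from a script. Its argument "plan" is a list of rows, each a list of 7 numbers: the shift along the tool's x, y, z in m, then the turn, a rotation vector about the tool's x, y, z in degrees, then the opening, from -1 (shut) to 1 (fully open). In form: [[x, y, z, wx, wy, wz, gripper], ...]. A call has 1 to 10 rows; each row shifts and turns the commanded pose from where the row before left it, along the tool's axes as they then stand; what a row does not reach is not made up. A row lasts 1/10 s, in which the tool goes at most 50 mm and 8.59 degrees, less where a joint would pass 70% of its speed; a pose out of reach is approached as far as the arm can. A call is refused whole if a number of a shift passes 0.05 or a number of a turn 8.59, either way. A call with a gripper value outside its range is refused whole. The fingers move at their own pace and stop on an object; "newtons" is the grip in N (left out, the last holds). Time passes only in rows, so rows that do not move let the fingers close. It gives the time, the measured TCP pose, the force, the opening and the grip force at its end, in the units of the state.
- manip.sense(): the state, without advancing time (a new reading comes with each control period).
- manip.snapshot(name): name is "scene" or "side" or "wrist"; returns a dict with "image" (400x640x3 uint8, red, green, blue), "z_map" (400x640 float32, m along the optical axis (not along the pixel's ray), 0 where there is no reading), "fov_y" (degrees; the focal length in pixels is half the picture's height over the tangent of half this angle, whatever the lens; pixels are square), "cx", "cy" (the principal point, pixels), "extrinsics" (4x4, takes a point from camera to world coordinates); the wrist camera has in their place "mount" (4x4, takes a point from camera to tool coordinates, whose origin is the TCP and whose axes are the flange's). Camera axes: x right, y up, looking along -z (the intrinsics and any distortion apply to the point x, -y, -z); pixel columns grow to the right and rows downward; lengths in m; the calibration is good to about 2 mm. The wrist camera is an equidistant fisheye: a pixel r from the principal point sees the ray r / f radians off the axis. A picture is of the moment at which its call begins: read the wrist's pose just before it.
- manip.sign_off(): hands the job in; it is judged then, once.
The state is a dict: "t": time; "q": joint angles; "qd": joint speeds; "tau": joint torques, N m; "tcp_pos": TCP position; "tool_rot": TCP orientation; "force": force on the tool from outside, world axes, zero at the start; "ft_torque": the same for the moment, N m; "finger_gap": opening from 0.0 (shut) to 1.0 (fully open); "gripper_force": force on a finger pad.
Only numpy, scipy, OpenCV 4.12 (cv2) and the standard library are available. Lean on these libraries where they do the work, as an engineer would, in place of code of your own. Each camera call takes 0.05 s, during which the arm holds its last target. There are 200 camera calls.

## Working session

There is one attempt and no reset: what is moved stays moved. The work goes in short steps, Python scripts to look and compute and a tool call to move; the robot and the scene stay as the last step left them, time stands still between calls to the robot, and variables do not carry over. Pictures are saved under pics/ and viewed, at most 14 in all, crops included, and the job is handed in when it is done.

Besides the shell and the picture viewer there is one more tool, called after "Request:" as name([rows], argument=value, ...), one row to a line, values as JSON. drive_tool: Moves the arm, as the interface text tells. Its arguments: {"type":"object","properties":{"plan":{"type":"array"},"newtons":{"type":"number"}},"required":["plan"]}

```bash
mkdir -p pics; ls; cat > h.py <<'E'
import numpy as np, cv2
from station import manip
def snap(n):
    s=manip.snapshot(n); return s
def save(s,name): cv2.imwrite('pics/'+name, cv2.cvtColor(s['image'],cv2.COLOR_RGB2BGR))
def cloud(s):
    # world points for every pixel (pinhole camera)
    h,w=s['z_map'].shape; f=h/2/np.tan(np.radians(s['fov_y'])/2)
    u,v=np.meshgrid(np.arange(w),np.arange(h)); z=s['z_map']
    P=np.stack([(u-s['cx'])/f*z,-(v-s['cy'])/f*z,-z],-1)
    E=np.array(s['extrinsics']); return P@E[:3,:3].T+E[:3,3]
def ray(s,uv,zp):
    h=s['image'].shape[0]; f=h/2/np.tan(np.radians(s['fov_y'])/2); uv=np.atleast_2d(uv).astype(float)
    d=np.stack([(uv[:,0]-s['cx'])/f,-(uv[:,1]-s['cy'])/f,-np.ones(len(uv))],-1)
    E=np.array(s['extrinsics']); d=d@E[:3,:3].T; o=E[:3,3]
    return o+d*((zp-o[2])/d[:,2])[:,None]
E
python3 - <<'E'
from h import *
print(manip.sense())
for n in ('scene','side','wrist'):
    s=snap(n); save(s,n+'0.png'); print(n,{k:(np.round(v,4).tolist() if k not in('image','z_map') else v.shape) for k,v in s.items()}, (s['z_map']>0).mean())
E
```

```text
pics
{'t': 0.0, 'q': array([ 1.14750833e+00,  5.28478270e-01,  1.43389964e+00, -2.10271707e-05,
        1.18140173e+00, -1.78461257e-01]), 'qd': array([ 0.00143804,  0.00080825,  0.00031157,  0.00052981, -0.00083744,
       -0.00021264]), 'tau': array([-2.23797011e-03, -4.42343473e+01, -1.78026688e+01, -4.91957580e-04,
        8.38887849e-03, -1.04975207e-06]), 'tcp_pos': array([0.15116355, 0.60574703, 0.24902699]), 'tool_rot': array([ 1.22103825e-01,  9.92516730e-01, -1.04725219e-03, -3.14777494e-04]), 'force': array([0.55013986, 0.01599957, 0.71102073]), 'ft_torque': array([-0.07261245,  0.04236163, -0.01301535]), 'gripper_force': 0.0, 'finger_gap': 0.9986712878262327}
scene {'image': (400, 640, 3), 'z_map': (400, 640), 'fov_y': 56.4256, 'cx': 321.636, 'cy': 205.6572, 'extrinsics': [[0.3018, -0.7258, 0.6182, 0.9968], [0.9534, 0.2319, -0.1932, -0.1556], [-0.0031, 0.6477, 0.7619, 0.6208], [0.0, 0.0, 0.0, 1.0]]} 0.9959765625
side {'image': (400, 640, 3), 'z_map': (400, 640), 'fov_y': 52.3305, 'cx': 319.4826, 'cy': 203.6241, 'extrinsics': [[-0.8093, 0.3631, -0.4618, 0.1566], [-0.5873, -0.5145, 0.6248, 0.4904], [-0.0108, 0.7768, 0.6296, 0.5489], [0.0, 0.0, 0.0, 1.0]]} 0.99589453125
wrist {'image': (400, 640, 3), 'z_map': (400, 640), 'fov_y': 65.7065, 'cx': 324.4454, 'cy': 199.2119, 'mount': [[0.0011, 0.9459, 0.3245, 0.0831], [1.0, -0.0009, -0.0006, -0.0009], [-0.0003, 0.3245, -0.9459, -0.1241], [0.0, 0.0, 0.0, 1.0]]} 0.99616015625
```

View pics/scene0.png

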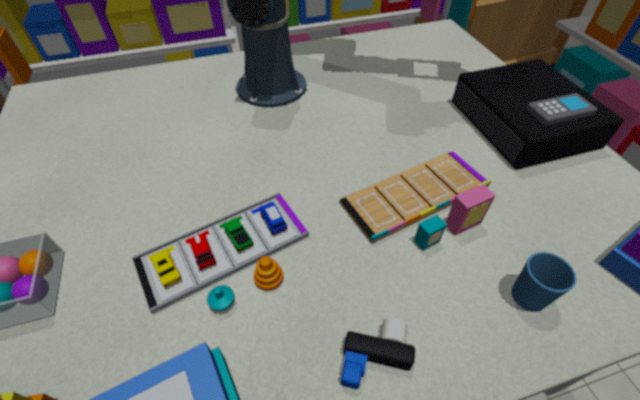

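View pics/side0.png

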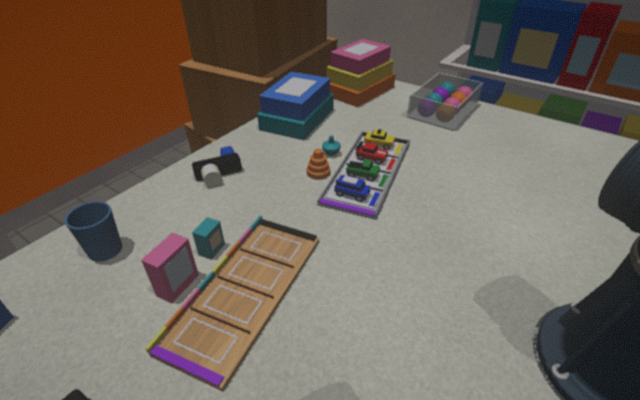

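View pics/wrist0.png

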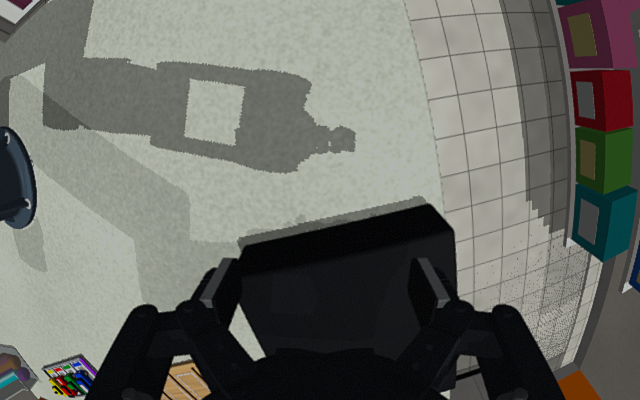

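Scene view: the tray is at the left (purple cap near (292,215), black cap near (145,280)), with the cars from the purple end in the order blue, green, red, yellow. The rack is at the right (purple (468,165), black (355,220)). The side view agrees, and the wrist sees only the black box below the start pose.

```bash
cat >> h.py <<'E'
def masks(img):
    H=cv2.cvtColor(img,cv2.COLOR_RGB2HSV).astype(int); h,s,v=H[...,0],H[...,1],H[...,2]
    return dict(red=((h<6)|(h>174))&(s>150)&(v>60), blue=(h>105)&(h<125)&(s>150)&(v>50), green=(h>50)&(h<75)&(s>110)&(v>30),
      yellow=(h>22)&(h<33)&(s>140)&(v>80), purple=(h>130)&(h<150)&(s>120)&(v>60), wood=(h>8)&(h<22)&(s>60)&(v>70), black=(v<45)&(s<120), white=(s<50)&(v>120))
E
python3 - <<'E'
from h import *
np.set_printoptions(precision=4,suppress=True)
box={'scene':dict(tray=(130,190,312,312),rack=(338,148,495,245)),'side':dict(tray=(316,125,415,220),rack=(145,212,325,388))}
for n in box:
    s=snap(n); P=cloud(s); M=masks(s['image'])
    flat=P[(P[...,0]>.2)&(P[...,0]<.8)&(abs(P[...,1])<.3)&(abs(P[...,2])<.02)]; print(n,'median table z',np.median(flat[:,2]))
    for r,(a,b,c,d) in box[n].items():
        R=np.zeros(s['z_map'].shape,bool); R[b:d,a:c]=1
        for k,m in M.items():
            mm=(m&R).astype(np.uint8); nn,l,st,ce=cv2.connectedComponentsWithStats(mm)
            for i in range(1,nn):
                if st[i,4]<40: continue
                Q=P[l==i]; rect=cv2.minAreaRect(Q[:,:2].astype(np.float32)*1000)
                print(r,k,st[i,4],'px',ce[i].round(),'mean',Q.mean(0),'z5-95',np.percentile(Q[:,2],[5,95]),'rect mm',np.round(rect[0],1),np.round(rect[1],1),round(rect[2],1))
E
```

```text
scene median table z 0.0004931413170417009
tray red 322 px [200. 245.] mean [ 0.5512 -0.2552  0.0438] z5-95 [0.033  0.0491] rect mm [ 749.3 -221.3] [510.3  44.1] 9.9
tray red 100 px [207. 263.] mean [ 0.595  -0.2472  0.0434] z5-95 [0.0236 0.0375] rect mm [ 788.1 -196.2] [424.4  27.9] 14.8
tray blue 313 px [271. 219.] mean [ 0.5278 -0.1146  0.0408] z5-95 [0.0123 0.0491] rect mm [ 731.9 -122.4] [ 56.9 531. ] 89.0
tray green 392 px [236. 232.] mean [ 0.5387 -0.1865  0.0393] z5-95 [0.0258 0.0486] rect mm [ 736.9 -164. ] [518.1  45.4] 6.8
tray yellow 591 px [165. 266.] mean [ 0.5765 -0.3195  0.0407] z5-95 [0.0227 0.0493] rect mm [ 758.9 -249. ] [510.8  46. ] 19.6
tray purple 251 px [291. 214.] mean [ 0.5077 -0.0708  0.0171] z5-95 [0.0104 0.0139] rect mm [723.3 -97. ] [ 50.5 557.1] 83.1
tray wood 826 px [268. 274.] mean [ 0.6459 -0.1472  0.0385] z5-95 [0.0065 0.0637] rect mm [ 789.5 -159.6] [ 55.4 412.5] 85.2
tray black 103 px [241. 238.] mean [ 0.5529 -0.1791  0.0366] z5-95 [0.0351 0.0382] rect mm [ 552.3 -179. ] [23.5 21.1] 17.9
tray black 40 px [203. 258.] mean [ 0.583  -0.2519  0.0437]
[... 5139 characters left out ...]
.] mean [0.544  0.1039 0.0117] z5-95 [0.0102 0.013 ] rect mm [545.7 103.8] [86.1 50.4] 10.6
rack white 224 px [256. 273.] mean [0.5291 0.1748 0.0115] z5-95 [0.01   0.0133] rect mm [531.1 174.4] [85.8 49.1] 11.9
rack white 1157 px [157. 311.] mean [0.611  0.3227 0.003 ] z5-95 [-0.0024  0.0008] rect mm [434.  394.7] [ 92.5 579.6] 61.9
rack white 291 px [233. 304.] mean [0.5114 0.2476 0.0152] z5-95 [0.0099 0.0132] rect mm [345.8 337.5] [ 87.3 478.6] 61.4
rack white 383 px [205. 340.] mean [0.4996 0.3167 0.0128] z5-95 [0.0099 0.0129] rect mm [343.9 374.8] [ 83.3 432.3] 69.2
rack white 1174 px [167. 376.] mean [0.5064 0.3831 0.0023] z5-95 [-0.0025  0.0007] rect mm [358.1 410.2] [ 70.3 428.1] 77.6
```

```bash
cat > fit.py <<'E'
from h import *
np.set_printoptions(precision=4,suppress=True)
def proj(s,P):
    E=np.array(s['extrinsics']); p=(P-E[:3,3])@E[:3,:3]; f=200/np.tan(np.radians(s['fov_y'])/2)
    return np.stack([s['cx']+f*p[:,0]/-p[:,2], s['cy']-f*p[:,1]/-p[:,2]],-1)
def linfit(s,t):   # triangulate a pixel pair
    (a,ua),(b,ub)=s,t; A0,A1=ray(a,ua,0.)[0],ray(a,ua,.1)[0]; B0,B1=ray(b,ub,0.)[0],ray(b,ub,.1)[0]
    d,e=A1-A0,B1-B0; k=np.linalg.lstsq(np.stack([d,-e],1),B0-A0,rcond=None)[0]
    p,q=A0+k[0]*d,B0+k[1]*e; return (p+q)/2,np.linalg.norm(p-q)
def blobs(m,box,amin):
    a,b,c,d=box; mm=np.zeros(m.shape,np.uint8); mm[b:d,a:c]=m[b:d,a:c]
    n,l,st,ce=cv2.connectedComponentsWithStats(mm); return [l==i for i in range(1,n) if st[i,4]>amin]
E
cat > run1.py <<'E'
from fit import *
S={n:snap(n) for n in('scene','side')}
box={'scene':dict(tray=(130,190,312,312),rack=(338,148,495,245)),'side':dict(tray=(316,125,415,220),rack=(145,212,325,388))}
px={}
for n,s in S.items():
    M=masks(s['image']); P=cloud(s)
    # bays: wood interior blob bounded by white outline -> rect corners cast on deck plane
    L=[]
    for m in blobs(M['wood'],box[n]['rack'],300):
        if m.sum()>1400: continue
        cs,_=cv2.findContours(m.astype(np.uint8),0,1); c=max(cs,key=cv2.contourArea)[:,0]
        W=ray(s,c,.012)[:,:2]; r=cv2.minAreaRect((W*1000).astype(np.float32)); C=np.array(r[0])/1000
        L.append((C[1],C,r[1],r[2],proj(s,np.array([[*C,.012]]))[0]))
    L.sort(key=lambda x:x[0]); px[n]=[x[4] for x in L]
    for x in L: print(n,'bay',x[1],np.round(x[2],1),round(x[3],1))
    # caps & ribs for tray: purple cap centre, black cap
    for k in('purple','black'):
        for r in('tray','rack'):
            for m in blobs(M[k],box[n][r],100):
                if k=='black' and r=='tray' and m[:,:].nonzero()[1].mean()>200: continue
                Q=P[m]; Q=Q[(abs(Q[:,2]-np.median(Q[:,2]))<.005)]; rr=cv2.minAreaRect((Q[:,:2]*1000).astype(np.float32)); print(n,r,k,np.round(rr[0],1),np.round(rr[1],1),round(rr[2],1),'z',np.median(Q[:,2]))
    # cars: cloud cut by height
    a,b,c,d=box[n]['tray']; Q=P[b:d,a:c].reshape(-1,3); 
    Q=Q[(Q[:,2]>.021)&(Q[:,2]<.06)&(Q[:,0]<.65)&(Q[:,0]>.4)]
    ax=np.array([.968,.25]); 
    g=np.round(Q[:,:2]*1000/2).astype(int); im=np.zeros((400,400),np.uint8); o=np.array([200,-210])
    np.add.at(im,(g[:,0]-o[0],g[:,1]-o[1]),1); im=(im>0).astype(np.uint8); im=cv2.morphologyEx(im,cv2.MORPH_CLOSE,np.ones((3,3)))
    nn,l,st,ce=cv2.connectedComponentsWithStats(im)
    for i in range(1,nn):
        if st[i,4]<80: continue
        pts=np.argwhere(l==i)+o; r=cv2.minAreaRect((pts*2).astype(np.float32)); sel=l[g[:,0]-o[0],g[:,1]-o[1]]==i
        print(n,'car',np.round(r[0],1),np.round(r[1],1),round(r[2],1),'ztop',np.percentile(Q[sel,2],[50,97]))
if all(len(v)==4 for v in px.values()):
    for u,v in zip(px['scene'],px['side']): print('tri',*linfit((S['scene'],u),(S['side'],v)))
E
python3 run1.py
```

```text
scene bay [0.5466 0.1037] [75.9 40. ] 11.7
scene bay [0.5318 0.1744] [75.1 40. ] 11.9
scene bay [0.5174 0.2449] [75.6 39.5] 11.6
scene bay [0.5026 0.3155] [75.3 39.5] 11.7
scene tray purple [501.1 -70.5] [120.4  12.9] 14.3 z 0.012122257141130799
scene rack purple [492.1 356.7] [110.2  14.7] 13.1 z 0.016310481137255306
scene tray black [ 575.5 -366.2] [112.8  10.2] 14.3 z 0.011958145633956585
scene rack black [556.8  57.4] [113.4  11.1] 11.4 z 0.01593216443010148
scene car [ 515.8 -110. ] [74.1 35.3] 11.3 ztop [0.0459 0.0511]
scene car [ 535.4 -184.5] [74.1 36.2] 16.7 ztop [0.0363 0.0489]
scene car [ 554.3 -255.6] [73.  34.9] 9.5 ztop [0.0385 0.0494]
scene car [ 569.5 -323. ] [77.  35.2] 16.7 ztop [0.0365 0.0527]
scene car [ 634. -147.] [46. 32.] 90.0 ztop [0.0443 0.0576]
scene car [ 642. -235.] [42. 16.] 90.0 ztop [0.0279 0.0304]
side bay [0.5446 0.1041] [76.2 40.8] 11.7
side bay [0.5302 0.1746] [76.  40.7] 11.1
side bay [0.5156 0.2448] [76.6 40.3] 11.7
side bay [0.501  0.3151] [76.3 40.4] 11.6
side tray purple [499.6 -68.6] [117.8  15.7] 14.3 z 0.011357457814816674
side rack purple [492.3 359.4] [120.5  14.3] 11.6 z 0.015073740357086363
side car [ 512.3 -108.3] [74.1 36.9] 11.3 ztop [0.037 0.05 ]
side car [ 531.3 -183.7] [72.5 36.8] 16.9 ztop [0.0351 0.048 ]
side car [ 550.2 -254. ] [75.  38.8] 8.4 ztop [0.0353 0.0482]
side car [ 566.7 -321.4] [72.2 37.5] 16.7 ztop [0.0353 0.0505]
side car [ 616.2 -147.4] [43.6 22.1] 84.8 ztop [0.0388 0.059 ]
side car [ 641. -233.] [38. 18.] 90.0 ztop [0.0274 0.0407]
tri [0.5456 0.1038 0.011 ] 0.0009738791503173361
tri [0.531  0.1745 0.0112] 0.0008782467267362068
tri [0.5165 0.2449 0.0113] 0.001144374537386224
tri [0.5018 0.3154 0.0114] 0.001252050149425236
```

```bash
cat > plan.py <<'E'
# python3 plan.py x y z yaw(deg of tool x) [vmax mm/row]: rows of shift/turn from the measured pose, whole mm and tenths of a degree
import sys, json, numpy as np
from scipy.spatial.transform import Rotation as R
from station import manip
def plan(p,Rm,tgt,yaw,vmax=40):
    tgt=np.array(tgt); D=np.array([[np.cos(yaw),np.sin(yaw),0],[np.sin(yaw),-np.cos(yaw),0],[0,0,-1]]) 
    rv=(Rm.inv()*R.from_matrix(D)).as_rotvec(); d=np.linalg.norm(tgt-p)*1000
    n=1
    while True:  # trapezoid weights
        w=np.minimum(1,np.minimum(np.arange(1,n+1),np.arange(n,0,-1))/3); w/=w.sum()
        if w.max()*d<=vmax+1 and w.max()*np.degrees(abs(rv)).max()<=8: break
        n+=1
    rows=[]; q=np.array(p); c=Rm; R0=Rm; p0=np.array(p)
    for f in np.cumsum(w):
        s=np.round(c.inv().apply(p0+f*(tgt-p0)-q),3); t=np.round(np.degrees((c.inv()*R0*R.from_rotvec(rv*f)).as_rotvec()),1)
        q=q+c.apply(s); c=c*R.from_rotvec(np.radians(t)); rows.append([*s.tolist(),*t.tolist()])
    return rows,q,c
if __name__=='__main__':
    s=manip.sense(); p,c=np.array(s['tcp_pos']),R.from_quat(s['tool_rot'])
    x=c.as_matrix()[:,0]; print('t',round(s['t'],2),'tcp',np.round(p,4),'yaw',round(np.degrees(np.arctan2(x[1],x[0])),1),'gap',round(s['finger_gap'],3),'F',np.round(s['force'],1),'grip',s['gripper_force'])
    for a in sys.argv[1:]:
        v=[float(k) for k in a.split(',')]; rows,p,c=plan(p,c,v[:3],np.radians(v[3]),v[4] if len(v)>4 else 40)
        print(a,len(rows)); [print('  ',json.dumps([k+0.0 for k in r])) for r in rows]
E
python3 plan.py .42,.25,.2,191.3 .514,-.109,.13,191.3
```

```text
t 0.35 tcp [0.1514 0.6062 0.2497] yaw 166.0 gap 1.0 F [ 0.4 -1.   0.4] grip 0.0
.42,.25,.2,191.3 13
   [-0.011, -0.008, 0.002, 0.0, 0.0, -0.8]
   [-0.02, -0.018, 0.003, 0.0, 0.0, -1.5]
   [-0.031, -0.027, 0.004, 0.0, 0.0, -2.3]
   [-0.029, -0.027, 0.005, 0.0, 0.0, -2.3]
   [-0.028, -0.03, 0.004, 0.0, 0.0, -2.3]
   [-0.028, -0.03, 0.005, 0.0, 0.0, -2.3]
   [-0.025, -0.031, 0.004, 0.0, 0.0, -2.3]
   [-0.025, -0.032, 0.005, 0.0, 0.0, -2.3]
   [-0.023, -0.034, 0.004, 0.0, 0.0, -2.3]
   [-0.022, -0.034, 0.005, 0.0, 0.0, -2.3]
   [-0.021, -0.035, 0.004, 0.0, 0.0, -2.3]
   [-0.012, -0.024, 0.003, 0.0, 0.0, -1.6]
   [-0.006, -0.012, 0.002, 0.0, 0.0, -0.7]
.514,-.109,.13,191.3 12
   [-0.001, -0.012, 0.002, 0.0, 0.0, 0.0]
   [-0.001, -0.025, 0.005, 0.0, 0.0, 0.0]
   [-0.002, -0.037, 0.007, 0.0, 0.0, 0.0]
   [-0.003, -0.037, 0.007, 0.0, 0.0, 0.0]
   [-0.002, -0.037, 0.007, 0.0, 0.0, 0.0]
   [-0.002, -0.037, 0.007, 0.0, 0.0, 0.0]
   [-0.002, -0.037, 0.007, 0.0, 0.0, 0.0]
   [-0.003, -0.037, 0.007, 0.0, 0.0, 0.0]
   [-0.002, -0.037, 0.007, 0.0, 0.0, 0.0]
   [-0.002, -0.037, 0.007, 0.0, 0.0, 0.0]
   [-0.002, -0.025, 0.005, 0.0, 0.0, 0.0]
   [0.0, -0.012, 0.002, 0.0, 0.0, 0.0]
```

Request:
drive_tool([
  [-0.011, -0.008, 0.002, 0, 0, -0.8, 0.27],
  [-0.02, -0.018, 0.003, 0, 0, -1.5, 0.27],
  [-0.031, -0.027, 0.004, 0, 0, -2.3, 0.27],
  [-0.029, -0.027, 0.005, 0, 0, -2.3, 0.27],
  [-0.028, -0.03, 0.004, 0, 0, -2.3, 0.27],
  [-0.028, -0.03, 0.005, 0, 0, -2.3, 0.27],
  [-0.025, -0.031, 0.004, 0, 0, -2.3, 0.27],
  [-0.025, -0.032, 0.005, 0, 0, -2.3, 0.27],
  [-0.023, -0.034, 0.004, 0, 0, -2.3, 0.27],
  [-0.022, -0.034, 0.005, 0, 0, -2.3, 0.27],
], newtons=30)

```text
t: 1.35
tcp_pos: [0.3722, 0.3134, 0.2092]
tool_rot: [-0.059, 0.998, 0.0, 0.0]
force: [0.5, -0.0, -0.3]
finger_gap: 0.63
gripper_force: 0.0
```

Request:
drive_tool([
  [-0.021, -0.035, 0.004, 0, 0, -2.3, 0.27],
  [-0.012, -0.034, 0.003, 0, 0, -1.6, 0.27],
  [-0.006, -0.034, 0.004, 0, 0, -0.7, 0.27],
  [-0.002, -0.037, 0.007, 0, 0, 0, 0.27],
  [-0.002, -0.037, 0.007, 0, 0, 0, 0.27],
  [-0.002, -0.037, 0.007, 0, 0, 0, 0.27],
  [-0.002, -0.037, 0.007, 0, 0, 0, 0.27],
  [-0.002, -0.037, 0.007, 0, 0, 0, 0.27],
  [-0.002, -0.037, 0.007, 0, 0, 0, 0.27],
  [-0.002, -0.037, 0.007, 0, 0, 0, 0.27],
])

```text
t: 2.35
tcp_pos: [0.4903, -0.0346, 0.1489]
tool_rot: [-0.098, 0.995, -0.0, 0.0]
force: [0.3, -0.7, 0.2]
finger_gap: 0.636
gripper_force: 0.0
```

```bash
python3 plan.py .514,-.109,.13,191.3 .514,-.109,.037,191.3,25
```

```text
t 2.35 tcp [ 0.4903 -0.0346  0.1489] yaw -168.7 gap 0.636 F [ 0.3 -0.7  0.2] grip 0.0
.514,-.109,.13,191.3 2
   [-0.004, -0.039, 0.009, 0.0, 0.0, 0.0]
   [-0.005, -0.039, 0.01, 0.0, 0.0, 0.0]
.514,-.109,.037,191.3,25 6
   [0.0, 0.0, 0.008, 0.0, 0.0, 0.0]
   [0.0, 0.0, 0.015, 0.0, 0.0, 0.0]
   [0.0, 0.0, 0.023, 0.0, 0.0, 0.0]
   [0.0, 0.0, 0.024, 0.0, 0.0, 0.0]
   [0.0, 0.0, 0.015, 0.0, 0.0, 0.0]
   [0.0, 0.0, 0.008, 0.0, 0.0, 0.0]
```

Request:
drive_tool([
  [-0.004, -0.03, 0.009, 0, 0, 0, 0.27],
  [-0.004, -0.02, 0.009, 0, 0, 0, 0.27],
  [0, 0, 0, 0, 0, 0, 0.27],
  [0, 0, 0, 0, 0, 0, 0.27],
])

```text
t: 2.75
tcp_pos: [0.5069, -0.0799, 0.1307]
tool_rot: [-0.098, 0.995, 0.001, -0.001]
force: [0.2, -0.7, 0.1]
finger_gap: 0.635
gripper_force: 0.0
```

```bash
python3 plan.py .514,-.109,.13,191.3 .514,-.109,.037,191.3,25
python3 - <<'E'
from h import *
s=snap('wrist'); save(s,'w1.png')
E
```

```text
t 2.75 tcp [ 0.5069 -0.0799  0.1307] yaw -168.8 gap 0.635 F [ 0.2 -0.7  0.1] grip 0.0
.514,-.109,.13,191.3 1
   [-0.001, -0.03, 0.001, 0.1, -0.1, -0.1]
.514,-.109,.037,191.3,25 6
   [0.0, 0.0, 0.008, 0.0, 0.0, 0.0]
   [0.0, 0.0, 0.015, 0.0, 0.0, 0.0]
   [0.0, 0.0, 0.023, 0.0, 0.0, 0.0]
   [0.0, 0.0, 0.023, 0.0, 0.0, 0.0]
   [0.0, 0.0, 0.016, 0.0, 0.0, 0.0]
   [0.0, 0.0, 0.008, 0.0, 0.0, 0.0]
```

View pics/w1.png

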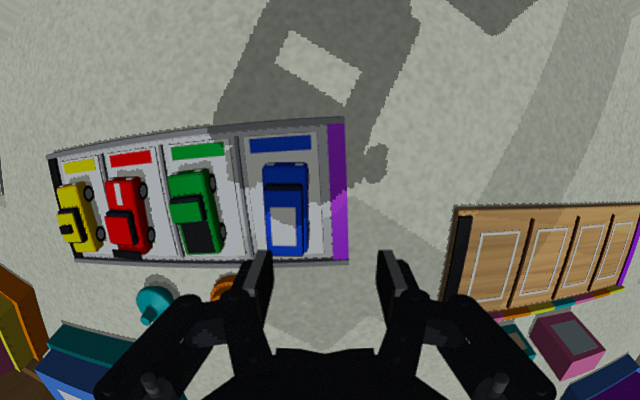

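The wrist view shows the open fingers at about (255,275) and (390,275) and the blue car at (287,210), about 30 mm to the left. This matches the two fixed cameras, so I'll shift and descend.

Request:
drive_tool([
  [-0.001, -0.015, 0, 0, 0, -0.1, 0.27],
  [0, -0.015, 0, 0, 0, 0, 0.27],
  [0, 0, 0, 0, 0, 0, 0.27],
  [0, 0, 0.016, 0, 0, 0, 0.27],
  [0, 0, 0.024, 0, 0, 0, 0.27],
  [0, 0, 0.016, 0, 0, 0, 0.27],
])

```text
t: 3.4
tcp_pos: [0.514, -0.1096, 0.0743]
tool_rot: [-0.099, 0.995, 0.0, -0.0]
force: [-0.4, 0.3, -0.5]
finger_gap: 0.632
gripper_force: 0.0
```

```bash
cat >> h.py <<'E'
def wcloud(s,st):
    from scipy.spatial.transform import Rotation as R
    h,w=s['z_map'].shape; f=h/2/np.tan(np.radians(s['fov_y'])/2)
    u,v=np.meshgrid(np.arange(w),np.arange(h)); a,b=u-s['cx'],v-s['cy']; r=np.hypot(a,b)+1e-9; k=np.tan(r/f)/r*s['z_map']
    P=np.stack([a*k,-b*k,-s['z_map']],-1); M=np.array(s['mount']); P=P@M[:3,:3].T+M[:3,3]
    return P@R.from_quat(st['tool_rot']).as_matrix().T+np.array(st['tcp_pos'])
E
python3 plan.py .514,-.109,.037,191.3,25
python3 - <<'E'
from h import *
st=manip.sense(); s=snap('wrist'); save(s,'w2.png'); P=wcloud(s,st); M=masks(s['image'])
for k in('blue','green','red'):
    m=M[k].copy(); m[260:]=0; Q=P[m]; Q=Q[(Q[:,2]>.022)&(Q[:,2]<.06)&(Q[:,0]<.62)&(Q[:,0]>.42)&(Q[:,1]<-.05)&(Q[:,1]>-.38)]
    r=cv2.minAreaRect((Q[:,:2]*1000).astype(np.float32)); print(k,len(Q),np.round(r[0],1),np.round(r[1],1),round(r[2],1))
Q=P[masks(s['image'])['white']]; Q=Q[(Q[:,2]<.018)&(Q[:,0]<.6)&(Q[:,0]>.45)&(Q[:,1]<-.08)&(Q[:,1]>-.3)]; print('mat z',np.median(Q[:,2]))
E
```

```text
t 3.4 tcp [ 0.514  -0.1096  0.0743] yaw -168.7 gap 0.632 F [-0.4  0.3 -0.5] grip 0.0
.514,-.109,.037,191.3,25 2
   [0.0, 0.0, 0.019, 0.0, 0.0, 0.0]
   [0.0, 0.001, 0.018, 0.0, 0.0, 0.0]
blue 3222 [ 501.8 -112.5] [47.2 33.4] 11.4
green 3320 [ 523.7 -187.7] [51.7 34.6] 17.1
red 1924 [ 540.1 -257. ] [47.6 34.5] 11.3
mat z 0.010636849582249044
```

Request:
drive_tool([
  [0, 0, 0.015, 0, 0, 0, 0.27],
  [0, 0, 0.015, 0, 0, 0, 0.27],
  [0, 0, 0.008, 0, 0, 0, 0.27],
  [0, 0, 0, 0, 0, 0, -1],
  [0, 0, 0, 0, 0, 0, -1],
  [0, 0, 0, 0, 0, 0, -1],
  [0, 0, 0, 0, 0, 0, -1],
  [0, 0, 0, 0, 0, 0, -1],
], newtons=30)

```text
t: 4.25
tcp_pos: [0.5145, -0.1097, 0.0374]
tool_rot: [-0.099, 0.995, -0.0, 0.0]
force: [0.2, -0.2, -0.7]
finger_gap: 0.391
gripper_force: 33.4
```

```bash
python3 plan.py .514,-.109,.10,191.3,25 .5456,.1039,.10,191.65 .5456,.1039,.05,191.65,20
```

```text
t 4.25 tcp [ 0.5145 -0.1097  0.0374] yaw -168.6 gap 0.391 F [ 0.2 -0.2 -0.7] grip 33.350865840911865
.514,-.109,.10,191.3,25 4
   [0.0, 0.0, -0.01, 0.0, 0.0, 0.0]
   [0.0, 0.0, -0.021, 0.0, 0.0, 0.0]
   [0.0, 0.001, -0.021, 0.0, 0.0, 0.1]
   [0.0, 0.0, -0.011, 0.0, 0.0, 0.0]
.5456,.1039,.10,191.65 8
   [-0.004, 0.011, 0.0, 0.0, 0.0, 0.0]
   [-0.008, 0.023, 0.0, 0.0, 0.0, -0.1]
   [-0.012, 0.033, 0.0, 0.0, 0.0, 0.0]
   [-0.012, 0.034, 0.0, 0.0, 0.0, -0.1]
   [-0.012, 0.034, 0.0, 0.0, 0.0, 0.0]
   [-0.013, 0.033, 0.0, 0.0, 0.0, -0.1]
   [-0.008, 0.023, 0.0, 0.0, 0.0, -0.1]
   [-0.004, 0.011, 0.0, 0.0, 0.0, 0.0]
.5456,.1039,.05,191.65,20 4
   [0.0, 0.0, 0.008, 0.0, 0.0, 0.0]
   [0.0, 0.0, 0.017, 0.0, 0.0, 0.0]
   [0.0, 0.0, 0.017, 0.0, 0.0, 0.0]
   [0.0, 0.0, 0.008, 0.0, 0.0, 0.0]
```

Request:
drive_tool([
  [0, 0, -0.01, 0, 0, 0, -1],
  [0, 0, -0.021, 0, 0, 0, -1],
  [0, 0, -0.021, 0, 0, 0, -1],
  [-0.004, 0.011, -0.01, 0, 0, 0, -1],
  [-0.008, 0.023, 0, 0, 0, 0, -1],
  [-0.012, 0.033, 0, 0, 0, 0, -1],
  [-0.012, 0.034, 0, 0, 0, -0.1, -1],
  [-0.012, 0.034, 0, 0, 0, -0.1, -1],
  [-0.013, 0.033, 0, 0, 0, -0.1, -1],
  [-0.008, 0.023, 0, 0, 0, 0, -1],
])

```text
t: 5.25
tcp_pos: [0.5437, 0.0944, 0.0992]
tool_rot: [-0.103, 0.995, 0.0, 0.0]
force: [-0.7, -1.0, -1.0]
finger_gap: 0.39
gripper_force: 33.3
```

Request:
drive_tool([
  [-0.004, 0.011, 0, 0, 0, 0, -1],
  [0, 0, 0, 0, 0, 0, -1],
  [0, 0, 0.015, 0, 0, 0, -1],
  [0, 0, 0.015, 0, 0, 0, -1],
  [0, 0, 0, 0, 0, 0, -1],
  [0, 0, 0, 0, 0, 0, -1],
])

```text
t: 5.85
tcp_pos: [0.5454, 0.1018, 0.0689]
tool_rot: [-0.101, 0.995, -0.0, -0.001]
force: [0.4, 0.8, -0.3]
finger_gap: 0.39
gripper_force: 33.3
```

```bash
python3 plan.py .5456,.1039,.039,191.65,10
```

```text
t 5.85 tcp [0.5454 0.1018 0.0689] yaw -168.4 gap 0.39 F [ 0.4  0.8 -0.3] grip 33.29429090023041
.5456,.1039,.039,191.65,10 4
   [0.0, 0.0, 0.005, 0.0, 0.0, 0.0]
   [0.0, 0.001, 0.01, 0.0, 0.0, 0.0]
   [-0.001, 0.001, 0.01, 0.0, -0.1, 0.0]
   [0.0, 0.0, 0.005, 0.0, 0.0, -0.1]
```

Request:
drive_tool([
  [0, 0.001, 0.006, 0, 0, 0, -1],
  [0, 0.001, 0.009, 0, 0, 0, -1],
  [0, 0, 0.008, 0, 0, 0, -1],
  [0, 0, 0.004, 0, 0, 0, -1],
  [0, 0, 0.003, 0, 0, 0, -1],
  [0, 0, 0, 0, 0, 0, -1],
  [0, 0, 0, 0, 0, 0, -1],
])

```text
t: 6.55
tcp_pos: [0.5453, 0.1048, 0.039]
tool_rot: [-0.102, 0.995, -0.0, 0.0]
force: [0.5, 0.7, -1.4]
finger_gap: 0.392
gripper_force: 33.4
```

Request:
drive_tool([
  [0, 0, 0.001, 0, 0, 0, -1],
  [0, 0, 0, 0, 0, 0, -1],
  [0, 0, 0, 0, 0, 0, 0.1],
  [0, 0, 0, 0, 0, 0, 0.27],
  [0, 0, 0, 0, 0, 0, 0.27],
  [0, 0, 0, 0, 0, 0, 0.27],
  [0, 0, -0.01, 0, 0, 0, 0.27],
  [0, 0, -0.025, 0, 0, 0, 0.27],
  [0, 0, -0.025, 0, 0, 0, 0.27],
  [0, 0, -0.025, 0, 0, 0, 0.27],
])

```text
t: 7.55
tcp_pos: [0.5451, 0.1048, 0.1244]
tool_rot: [-0.102, 0.995, -0.0, -0.0]
force: [0.6, -0.3, -0.3]
finger_gap: 0.633
gripper_force: 0.0
```

```bash
python3 plan.py .533,-.184,.12,196.8 .533,-.184,.037,196.8,25
cat > cars.py <<'E'
from fit import *
B=np.array([[.5456,.1039],[.531,.1745],[.5165,.2449],[.5018,.3153]])
y=np.radians(11.65); A=np.array([[np.cos(y),np.sin(y)],[-np.sin(y),np.cos(y)]])
import sys
for n in('scene','side'):
    s=snap(n); save(s,n+sys.argv[1]+'.png'); P=cloud(s); M=masks(s['image'])
    for i,k in enumerate(('blue','green','red','yellow')):
        Q=P.reshape(-1,3); L=(Q[:,:2]-B.mean(0))@A.T; by=-.108+.072*i
        L=L[(abs(L[:,0])<.055)&(abs(L[:,1]-by)<.032)&(Q[:,2]>.022)&(Q[:,2]<.06)]
        if len(L)<60: print(n,k,'-',len(L)); continue
        g=np.round(L*1000).astype(int)+[200,200]; im=np.zeros((400,400),np.uint8); im[g[:,0],g[:,1]]=1; im=cv2.morphologyEx(im,cv2.MORPH_CLOSE,np.ones((5,5)))
        nn,l,st,ce=cv2.connectedComponentsWithStats(im); j=1+st[1:,4].argmax()
        r=cv2.minAreaRect((np.argwhere(l==j)-200.).astype(np.float32)); print(n,k,'rack frame mm',np.round(r[0],1)-[0,by*1000],np.round(r[1],1),round(r[2],1),len(L))
E
python3 cars.py 1
```

```text
t 7.55 tcp [0.5451 0.1048 0.1244] yaw -168.3 gap 0.633 F [ 0.6 -0.3 -0.3] grip 0.0
.533,-.184,.12,196.8 10
   [0.003, -0.012, 0.0, 0.0, 0.0, -0.2]
   [0.006, -0.023, 0.001, 0.0, 0.0, -0.4]
   [0.009, -0.035, 0.0, 0.0, 0.0, -0.7]
   [0.01, -0.035, 0.001, 0.0, 0.0, -0.6]
   [0.01, -0.035, 0.0, 0.0, 0.0, -0.7]
   [0.01, -0.034, 0.001, 0.0, 0.0, -0.6]
   [0.011, -0.035, 0.0, 0.0, 0.0, -0.6]
   [0.011, -0.034, 0.001, 0.0, 0.0, -0.7]
   [0.007, -0.023, 0.0, 0.0, 0.0, -0.4]
   [0.004, -0.011, 0.0, 0.0, 0.0, -0.2]
.533,-.184,.037,196.8,25 6
   [0.0, 0.0, 0.007, 0.0, 0.0, 0.0]
   [0.0, 0.0, 0.014, 0.0, 0.0, 0.0]
   [0.0, 0.0, 0.021, 0.0, 0.0, 0.0]
   [0.0, 0.0, 0.021, 0.0, 0.0, 0.0]
   [0.0, 0.0, 0.013, 0.0, 0.0, 0.0]
   [0.0, 0.0, 0.007, 0.0, 0.0, 0.0]
scene blue rack frame mm [ 1.5 -1. ] [34. 73.] 90.0 606
scene green - 0
scene red - 0
scene yellow - 0
side blue rack frame mm [-1.5  3. ] [73. 34.] 0.0 826
side green - 0
side red - 0
side yellow - 0
```

The blue car stands centred in its bay to within 3 mm. Next is green.

Request:
drive_tool([
  [0.003, -0.012, 0, 0, 0, -0.2, 0.27],
  [0.006, -0.023, 0.001, 0, 0, -0.4, 0.27],
  [0.009, -0.035, 0, 0, 0, -0.7, 0.27],
  [0.01, -0.035, 0.001, 0, 0, -0.6, 0.27],
  [0.01, -0.035, 0, 0, 0, -0.7, 0.27],
  [0.01, -0.034, 0.001, 0, 0, -0.6, 0.27],
  [0.011, -0.035, 0, 0, 0, -0.6, 0.27],
  [0.011, -0.034, 0.001, 0, 0, -0.7, 0.27],
  [0.007, -0.023, 0, 0, 0, -0.4, 0.27],
  [0.004, -0.011, 0, 0, 0, -0.2, 0.27],
])

```text
t: 8.65
tcp_pos: [0.5324, -0.1864, 0.1179]
tool_rot: [-0.145, 0.99, 0.0, -0.001]
force: [-0.4, 0.3, 0.6]
finger_gap: 0.638
gripper_force: 0.0
```

Request:
drive_tool([
  [0, 0, 0, 0, 0, 0, 0.27],
  [0, 0, 0.01, 0, 0, 0, 0.27],
  [0, 0, 0.02, 0, 0, 0, 0.27],
  [0, 0, 0.01, 0, 0, 0, 0.27],
  [0, 0, 0, 0, 0, 0, 0.27],
])

```text
t: 9.15
tcp_pos: [0.5319, -0.1815, 0.077]
tool_rot: [-0.147, 0.989, 0.002, -0.002]
force: [-0.0, -0.1, 1.0]
finger_gap: 0.633
gripper_force: 0.0
```

```bash
python3 plan.py .533,-.184,.036,196.8,20
```

```text
t 9.15 tcp [ 0.5319 -0.1815  0.077 ] yaw -163.1 gap 0.633 F [-0.  -0.1  1. ] grip 0.0
.533,-.184,.036,196.8,20 2
   [0.0, -0.001, 0.021, 0.1, -0.1, 0.0]
   [0.0, -0.002, 0.02, 0.1, -0.1, 0.1]
```

Request:
drive_tool([
  [0, -0.002, 0.012, 0.1, -0.1, 0, 0.27],
  [0, 0, 0.016, 0, 0, 0, 0.27],
  [0, 0, 0.01, 0, 0, 0, 0.27],
  [0, 0, 0.002, 0, 0, 0, 0.27],
  [0, 0, 0, 0, 0, 0, -1],
  [0, 0, 0, 0, 0, 0, -1],
  [0, 0, 0, 0, 0, 0, -1],
  [0, 0, 0, 0, 0, 0, -1],
  [0, 0, 0, 0, 0, 0, -1],
])

```text
t: 10.05
tcp_pos: [0.5342, -0.1856, 0.0393]
tool_rot: [-0.146, 0.989, -0.001, 0.001]
force: [-0.5, 0.6, 0.5]
finger_gap: 0.387
gripper_force: 33.3
```

```bash
python3 plan.py .533,-.184,.1,196.8,25 .531,.1745,.1,191.65
```

```text
t 10.05 tcp [ 0.5342 -0.1856  0.0393] yaw -163.2 gap 0.387 F [-0.5  0.6  0.5] grip 33.26044499874115
.533,-.184,.1,196.8,25 4
   [0.0, 0.0, -0.01, 0.0, 0.0, 0.0]
   [0.0, 0.001, -0.02, -0.1, 0.1, 0.0]
   [0.0, 0.001, -0.021, 0.0, 0.0, 0.0]
   [0.001, 0.0, -0.01, 0.0, 0.0, 0.0]
.531,.1745,.1,191.65 11
   [-0.004, 0.013, 0.0, 0.0, 0.0, 0.2]
   [-0.007, 0.025, 0.0, 0.0, 0.0, 0.4]
   [-0.011, 0.039, 0.0, 0.0, 0.0, 0.5]
   [-0.011, 0.038, 0.0, 0.0, 0.0, 0.6]
   [-0.01, 0.038, 0.0, 0.0, 0.0, 0.6]
   [-0.01, 0.039, 0.0, 0.0, 0.0, 0.5]
   [-0.009, 0.039, 0.0, 0.0, 0.0, 0.6]
   [-0.009, 0.039, 0.0, 0.0, 0.0, 0.6]
   [-0.009, 0.038, 0.0, 0.0, 0.0, 0.6]
   [-0.005, 0.026, 0.0, 0.0, 0.0, 0.3]
   [-0.003, 0.013, 0.0, 0.0, 0.0, 0.2]
```

Request:
drive_tool([
  [0, 0, -0.01, 0, 0, 0, -1],
  [0, 0, -0.022, 0, 0, 0, -1],
  [0, 0, -0.024, 0, 0, 0, -1],
  [-0.003, 0.014, -0.012, 0, 0, 0.2, -1],
  [-0.007, 0.026, 0, 0, 0, 0.4, -1],
  [-0.011, 0.039, 0, 0, 0, 0.5, -1],
  [-0.011, 0.038, 0, 0, 0, 0.6, -1],
  [-0.01, 0.038, 0, 0, 0, 0.6, -1],
  [-0.01, 0.039, 0, 0, 0, 0.5, -1],
  [-0.009, 0.039, 0, 0, 0, 0.6, -1],
])

```text
t: 11.05
tcp_pos: [0.53, 0.0578, 0.107]
tool_rot: [-0.116, 0.993, -0.001, 0.001]
force: [0.5, 0.3, -0.4]
finger_gap: 0.388
gripper_force: 33.1
```

Request:
drive_tool([
  [-0.009, 0.039, 0, 0, 0, 0.6, -1],
  [-0.009, 0.038, 0, 0, 0, 0.6, -1],
  [-0.005, 0.026, 0, 0, 0, 0.3, -1],
  [-0.003, 0.013, 0, 0, 0, 0.2, -1],
  [0, 0, 0, 0, 0, 0, -1],
  [0, 0, 0, 0, 0, 0, -1],
  [0, 0, 0, 0, 0, 0, -1],
])

```text
t: 11.75
tcp_pos: [0.5308, 0.173, 0.1066]
tool_rot: [-0.101, 0.995, -0.001, 0.001]
force: [0.2, -0.5, -0.8]
finger_gap: 0.392
gripper_force: 33.1
```

```bash
python3 plan.py .531,.1745,.041,191.65,20
```

```text
t 11.75 tcp [0.5308 0.173  0.1066] yaw -168.4 gap 0.392 F [ 0.2 -0.5 -0.8] grip 33.121435046195984
.531,.1745,.041,191.65,20 6
   [0.0, 0.0, 0.005, 0.0, 0.0, 0.0]
   [0.0, 0.0, 0.011, 0.0, 0.0, 0.0]
   [0.0, 0.001, 0.017, -0.1, 0.0, 0.0]
   [0.0, 0.0, 0.016, 0.0, 0.1, 0.0]
   [0.0, 0.0, 0.011, 0.0, 0.0, -0.1]
   [0.0, 0.001, 0.006, 0.0, 0.0, 0.0]
```

Request:
drive_tool([
  [0, 0, 0.006, 0, 0, 0, -1],
  [0, 0.001, 0.012, 0, 0, 0, -1],
  [0, 0, 0.018, -0.1, 0.1, 0, -1],
  [0, 0, 0.014, 0, 0, 0, -1],
  [0, 0, 0.008, 0, 0, 0, -1],
  [0, 0, 0.004, 0, 0, 0, -1],
  [0, 0, 0.002, 0, 0, 0, -1],
  [0, 0, 0, 0, 0, 0, -1],
  [0, 0, 0, 0, 0, 0, -1],
])

```text
t: 12.65
tcp_pos: [0.5311, 0.1753, 0.043]
tool_rot: [-0.102, 0.995, 0.0, 0.001]
force: [-0.3, 0.0, -1.6]
finger_gap: 0.39
gripper_force: 33.1
```

Request:
drive_tool([
  [0, 0, 0.002, 0, 0, 0, -1],
  [0, 0, 0, 0, 0, 0, -1],
])

```text
t: 12.85
tcp_pos: [0.5308, 0.1752, 0.0408]
tool_rot: [-0.102, 0.995, 0.0, 0.0]
force: [0.4, -0.5, -1.5]
finger_gap: 0.392
gripper_force: 33.1
```

Request:
drive_tool([
  [0, 0, 0.001, 0, 0, 0, -1],
  [0, 0, 0, 0, 0, 0, 0],
  [0, 0, 0, 0, 0, 0, 0.27],
  [0, 0, 0, 0, 0, 0, 0.27],
  [0, 0, 0, 0, 0, 0, 0.27],
  [0, 0, -0.01, 0, 0, 0, 0.27],
  [0, 0, -0.025, 0, 0, 0, 0.27],
  [0, 0, -0.025, 0, 0, 0, 0.27],
  [0, 0, -0.02, 0, 0, 0, 0.27],
  [0, 0, 0, 0, 0, 0, 0.27],
])

```text
t: 13.85
tcp_pos: [0.5327, 0.1755, 0.1229]
tool_rot: [-0.102, 0.995, 0.0, 0.003]
force: [0.2, 1.0, 1.0]
finger_gap: 0.635
gripper_force: 0.0
```

```bash
python3 plan.py .552,-.255,.12,189.2 ; python3 cars.py 2
```

```text
t 13.85 tcp [0.5327 0.1755 0.1229] yaw -168.3 gap 0.635 F [0.2 1.  1. ] grip 0.0
.552,-.255,.12,189.2 13
   [0.002, -0.013, 0.0, 0.0, 0.0, 0.1]
   [0.004, -0.026, 0.0, 0.0, 0.0, 0.1]
   [0.006, -0.038, 0.0, 0.0, 0.1, 0.3]
   [0.006, -0.039, 0.001, 0.0, 0.0, 0.2]
   [0.006, -0.039, 0.0, 0.0, 0.0, 0.2]
   [0.005, -0.039, 0.0, 0.0, 0.1, 0.2]
   [0.006, -0.038, 0.0, 0.0, 0.0, 0.3]
   [0.005, -0.039, 0.001, 0.0, 0.1, 0.2]
   [0.005, -0.039, 0.0, 0.0, 0.0, 0.2]
   [0.005, -0.039, 0.0, 0.0, 0.0, 0.2]
   [0.005, -0.039, 0.0, 0.0, 0.1, 0.3]
   [0.003, -0.026, 0.001, 0.0, 0.0, 0.1]
   [0.002, -0.013, 0.0, 0.0, 0.0, 0.1]
scene blue rack frame mm [ 1.5 -1.4] [73.2 33.8] 0.9 607
scene green rack frame mm [ 1.  -1.5] [35. 74.] 90.0 549
scene red - 0
scene yellow - 0
side blue rack frame mm [-1.5  2. ] [73. 34.] 0.0 828
side green rack frame mm [-2.  2.] [74. 34.] 0.0 867
side red - 0
side yellow - 0
```

Green is placed to within 2 mm. Next is red.

Request:
drive_tool([
  [0.002, -0.013, 0, 0, 0, 0.1, 0.27],
  [0.004, -0.026, 0, 0, 0, 0.1, 0.27],
  [0.006, -0.038, 0, 0, 0.1, 0.3, 0.27],
  [0.006, -0.039, 0.001, 0, 0, 0.2, 0.27],
  [0.006, -0.039, 0, 0, 0, 0.2, 0.27],
  [0.005, -0.039, 0, 0, 0.1, 0.2, 0.27],
  [0.006, -0.038, 0, 0, 0, 0.3, 0.27],
  [0.005, -0.039, 0.001, 0, 0.1, 0.2, 0.27],
  [0.005, -0.039, 0, 0, 0, 0.2, 0.27],
  [0.005, -0.039, 0, 0, 0, 0.2, 0.27],
])

```text
t: 14.95
tcp_pos: [0.5453, -0.1792, 0.1161]
tool_rot: [-0.084, 0.996, 0.001, -0.004]
force: [0.6, 0.8, 0.3]
finger_gap: 0.634
gripper_force: 0.0
```

Request:
drive_tool([
  [0.005, -0.039, 0, 0, 0, 0.3, 0.27],
  [0.003, -0.026, 0.001, 0, 0, 0.1, 0.27],
  [0.002, -0.013, 0, 0, 0, 0.1, 0.27],
  [0, 0, 0, 0, 0, 0, 0.27],
  [0, 0, 0.01, 0, 0, 0, 0.27],
  [0, 0, 0.02, 0, 0, 0, 0.27],
  [0, 0, 0.01, 0, 0, 0, 0.27],
  [0, 0, 0, 0, 0, 0, 0.27],
  [0, 0, 0, 0, 0, 0, 0.27],
])

```text
t: 15.85
tcp_pos: [0.5494, -0.2546, 0.0764]
tool_rot: [-0.081, 0.997, 0.0, -0.003]
force: [0.6, -0.4, 1.7]
finger_gap: 0.634
gripper_force: 0.0
```

```bash
python3 plan.py .552,-.255,.037,189.2,20
```

```text
t 15.85 tcp [ 0.5494 -0.2546  0.0764] yaw -170.8 gap 0.634 F [ 0.6 -0.4  1.7] grip 0.0
.552,-.255,.037,189.2,20 2
   [-0.001, 0.0, 0.02, 0.0, -0.2, 0.0]
   [-0.002, -0.001, 0.019, 0.0, -0.1, 0.0]
```

Request:
drive_tool([
  [-0.002, 0, 0.012, 0, -0.3, 0, 0.27],
  [0, 0, 0.016, 0, 0, 0, 0.27],
  [0, 0, 0.01, 0, 0, 0, 0.27],
  [0, 0, 0.002, 0, 0, 0, 0.27],
  [0, 0, 0, 0, 0, 0, -1],
  [0, 0, 0, 0, 0, 0, -1],
  [0, 0, 0, 0, 0, 0, -1],
  [0, 0, 0, 0, 0, 0, -1],
  [0, 0, 0, 0, 0, 0, -1],
])

```text
t: 16.75
tcp_pos: [0.5515, -0.2554, 0.0369]
tool_rot: [-0.08, 0.997, -0.0, 0.0]
force: [-0.3, 0.5, -1.2]
finger_gap: 0.391
gripper_force: 32.3
```

```bash
python3 plan.py .552,-.255,.108,189.2,25 .5165,.2449,.108,191.65,43
```

```text
t 16.75 tcp [ 0.5515 -0.2554  0.0369] yaw -170.8 gap 0.391 F [-0.3  0.5 -1.2] grip 32.332531213760376
.552,-.255,.108,189.2,25 4
   [0.0, 0.0, -0.012, 0.0, 0.0, 0.0]
   [0.0, 0.0, -0.024, 0.0, 0.0, 0.0]
   [0.0, 0.0, -0.023, 0.0, 0.0, 0.0]
   [-0.001, 0.0, -0.012, 0.0, 0.0, 0.0]
.5165,.2449,.108,191.65,43 14
   [-0.001, 0.014, 0.0, 0.0, 0.0, -0.1]
   [-0.003, 0.028, 0.0, 0.0, 0.0, -0.1]
   [-0.004, 0.041, 0.0, 0.0, 0.0, -0.2]
   [-0.004, 0.042, 0.0, 0.0, 0.0, -0.2]
   [-0.004, 0.041, 0.0, 0.0, 0.0, -0.2]
   [-0.004, 0.042, 0.0, 0.0, 0.0, -0.2]
   [-0.004, 0.042, 0.0, 0.0, 0.0, -0.2]
   [-0.005, 0.041, 0.0, 0.0, 0.0, -0.2]
   [-0.005, 0.042, 0.0, 0.0, 0.0, -0.3]
   [-0.005, 0.041, 0.0, 0.0, 0.0, -0.2]
   [-0.005, 0.042, 0.0, 0.0, 0.0, -0.2]
   [-0.005, 0.041, 0.0, 0.0, 0.0, -0.2]
   [-0.003, 0.028, 0.0, 0.0, 0.0, -0.1]
   [-0.002, 0.013, 0.0, 0.0, 0.0, -0.1]
```

Request:
drive_tool([
  [0, 0, -0.012, 0, 0, 0, -1],
  [0, 0, -0.024, 0, 0, 0, -1],
  [0, 0, -0.024, 0, 0, 0, -1],
  [-0.001, 0.014, -0.012, 0, 0, -0.1, -1],
  [-0.003, 0.028, 0, 0, 0, -0.1, -1],
  [-0.004, 0.041, 0, 0, 0, -0.2, -1],
  [-0.004, 0.042, 0, 0, 0, -0.2, -1],
  [-0.004, 0.041, 0, 0, 0, -0.2, -1],
  [-0.004, 0.042, 0, 0, 0, -0.2, -1],
  [-0.004, 0.042, 0, 0, 0, -0.2, -1],
])

```text
t: 17.75
tcp_pos: [0.5319, -0.0024, 0.1091]
tool_rot: [-0.09, 0.996, 0.0, -0.0]
force: [1.2, 0.5, -1.3]
finger_gap: 0.389
gripper_force: 32.4
```

Request:
drive_tool([
  [-0.005, 0.041, 0, 0, 0, -0.2, -1],
  [-0.005, 0.042, 0, 0, 0, -0.3, -1],
  [-0.005, 0.041, 0, 0, 0, -0.2, -1],
  [-0.005, 0.042, 0, 0, 0, -0.2, -1],
  [-0.005, 0.041, 0, 0, 0, -0.2, -1],
  [-0.003, 0.028, 0, 0, 0, -0.1, -1],
  [-0.002, 0.013, 0, 0, 0, -0.1, -1],
  [0, 0, 0, 0, 0, 0, -1],
  [0, 0, 0, 0, 0, 0, -1],
  [0, 0, 0, 0, 0, 0, -1],
])

```text
t: 18.75
tcp_pos: [0.5154, 0.2429, 0.1087]
tool_rot: [-0.101, 0.995, -0.0, -0.0]
force: [-0.1, -0.4, -1.7]
finger_gap: 0.388
gripper_force: 32.4
```

```bash
python3 plan.py .5165,.2449,.0385,191.65,20
```

```text
t 18.75 tcp [0.5154 0.2429 0.1087] yaw -168.4 gap 0.388 F [-0.1 -0.4 -1.7] grip 32.391732931137085
.5165,.2449,.0385,191.65,20 6
   [0.0, 0.0, 0.006, 0.0, 0.0, 0.0]
   [0.0, 0.0, 0.012, 0.0, 0.0, 0.0]
   [-0.001, 0.001, 0.017, 0.0, 0.0, 0.0]
   [0.0, 0.0, 0.018, 0.0, 0.0, 0.0]
   [0.0, 0.001, 0.011, 0.0, 0.0, -0.1]
   [-0.001, 0.0, 0.006, 0.0, 0.0, 0.0]
```

Request:
drive_tool([
  [0, 0, 0.006, 0, 0, 0, -1],
  [-0.001, 0.001, 0.012, 0, 0, 0, -1],
  [0, 0, 0.018, 0, 0, 0, -1],
  [0, 0, 0.016, 0, 0, 0, -1],
  [0, 0, 0.01, 0, 0, 0, -1],
  [0, 0, 0.005, 0, 0, 0, -1],
  [0, 0, 0.002, 0, 0, 0, -1],
  [0, 0, 0, 0, 0, 0, -1],
  [0, 0, 0, 0, 0, 0, -1],
])

```text
t: 19.65
tcp_pos: [0.5166, 0.2456, 0.0402]
tool_rot: [-0.102, 0.995, 0.0, 0.001]
force: [0.3, -0.0, -1.3]
finger_gap: 0.389
gripper_force: 32.4
```

Request:
drive_tool([
  [0, 0, 0.001, 0, 0, 0, -1],
  [0, 0, 0.001, 0, 0, 0, -1],
  [0, 0, 0, 0, 0, 0, -1],
  [0, 0, 0, 0, 0, 0, 0],
  [0, 0, 0, 0, 0, 0, 0.27],
  [0, 0, 0, 0, 0, 0, 0.27],
  [0, 0, 0, 0, 0, 0, 0.27],
  [0, 0, -0.015, 0, 0, 0, 0.27],
  [0, 0, -0.03, 0, 0, 0, 0.27],
  [0, 0, -0.035, 0, 0, 0, 0.27],
])

```text
t: 20.65
tcp_pos: [0.5154, 0.2453, 0.1185]
tool_rot: [-0.102, 0.995, -0.0, -0.001]
force: [0.2, -0.9, -0.4]
finger_gap: 0.633
gripper_force: 0.0
```

Request:
drive_tool([
  [0, 0, 0, 0, 0, 0, 0.27],
  [0, 0, 0, 0, 0, 0, 0.27],
])

```text
t: 20.85
tcp_pos: [0.5168, 0.2457, 0.1195]
tool_rot: [-0.102, 0.995, 0.0, 0.002]
force: [0.0, -0.1, -0.1]
finger_gap: 0.634
gripper_force: 0.0
```

```bash
python3 plan.py .568,-.322,.12,196.7,43 ; python3 cars.py 3
```

```text
t 20.85 tcp [0.5168 0.2457 0.1195] yaw -168.3 gap 0.634 F [ 0.  -0.1 -0.1] grip 0.0
.568,-.322,.12,196.7,43 15
   [0.002, -0.015, 0.0, 0.0, 0.0, -0.1]
   [0.003, -0.029, 0.0, 0.0, 0.0, -0.3]
   [0.005, -0.043, 0.0, 0.0, 0.0, -0.4]
   [0.006, -0.044, 0.0, 0.0, 0.0, -0.4]
   [0.006, -0.043, 0.0, 0.0, 0.1, -0.3]
   [0.006, -0.043, 0.0, 0.0, 0.0, -0.4]
   [0.006, -0.044, 0.0, 0.0, 0.0, -0.4]
   [0.007, -0.043, 0.0, 0.0, 0.0, -0.4]
   [0.007, -0.043, 0.0, 0.0, 0.0, -0.4]
   [0.007, -0.044, -0.001, 0.0, 0.0, -0.4]
   [0.008, -0.043, 0.0, 0.0, 0.0, -0.4]
   [0.008, -0.043, 0.0, 0.0, 0.1, -0.3]
   [0.008, -0.043, 0.0, 0.0, 0.0, -0.4]
   [0.006, -0.029, 0.0, 0.0, 0.0, -0.3]
   [0.003, -0.014, 0.0, 0.0, 0.0, -0.1]
scene blue rack frame mm [ 1.5 -1.5] [35. 73.] 90.0 605
scene green rack frame mm [ 0.9 -1.3] [74.2 35.7] 0.9 551
scene red rack frame mm [ 2.5 -1.4] [72.3 35.7] 2.7 559
scene yellow - 0
side blue rack frame mm [-2.   2.5] [72.5 34. ] 1.1 822
side green rack frame mm [-2.  2.] [36. 72.] 90.0 865
side red rack frame mm [-1.3  1.1] [73.2 35.3] 1.0 1108
side yellow - 0
```

Red is also placed. Last is yellow.

Request:
drive_tool([
  [0.002, -0.015, 0, 0, 0, -0.1, 0.27],
  [0.003, -0.029, 0, 0, 0, -0.3, 0.27],
  [0.005, -0.043, 0, 0, 0, -0.4, 0.27],
  [0.006, -0.044, 0, 0, 0, -0.4, 0.27],
  [0.006, -0.043, 0, 0, 0, -0.3, 0.27],
  [0.006, -0.043, 0, 0, 0, -0.4, 0.27],
  [0.006, -0.044, 0, 0, 0, -0.4, 0.27],
  [0.007, -0.043, 0, 0, 0, -0.4, 0.27],
  [0.007, -0.043, 0, 0, 0, -0.4, 0.27],
  [0.007, -0.044, 0, 0, 0, -0.4, 0.27],
])

```text
t: 21.95
tcp_pos: [0.5505, -0.1502, 0.1165]
tool_rot: [-0.132, 0.991, 0.001, -0.001]
force: [0.9, -0.3, -0.5]
finger_gap: 0.632
gripper_force: 0.0
```

Request:
drive_tool([
  [0.008, -0.043, 0, 0, 0, -0.4, 0.27],
  [0.008, -0.043, 0, 0, 0, -0.3, 0.27],
  [0.008, -0.043, 0, 0, 0, -0.4, 0.27],
  [0.006, -0.029, 0, 0, 0, -0.3, 0.27],
  [0.003, -0.014, 0, 0, 0, -0.1, 0.27],
  [0, 0, 0.012, 0, 0, 0, 0.27],
  [0, 0, 0.018, 0, 0, 0, 0.27],
  [0, 0, 0.01, 0, 0, 0, 0.27],
  [0, 0, 0, 0, 0, 0, 0.27],
  [0, 0, 0, 0, 0, 0, 0.27],
])

```text
t: 22.95
tcp_pos: [0.5669, -0.3209, 0.0772]
tool_rot: [-0.146, 0.989, 0.001, -0.0]
force: [0.1, -0.2, 0.4]
finger_gap: 0.64
gripper_force: 0.0
```

```bash
python3 plan.py .568,-.322,.037,196.7,20
```

```text
t 22.95 tcp [ 0.5669 -0.3209  0.0772] yaw -163.2 gap 0.64 F [ 0.1 -0.2  0.4] grip 0.0
.568,-.322,.037,196.7,20 2
   [0.0, -0.001, 0.02, 0.0, 0.0, 0.0]
   [-0.001, 0.0, 0.02, 0.1, 0.0, 0.1]
```

Request:
drive_tool([
  [-0.001, -0.001, 0.012, 0, 0, 0, 0.27],
  [0, 0, 0.016, 0, 0, 0, 0.27],
  [0, 0, 0.01, 0, 0, 0, 0.27],
  [0, 0, 0.002, 0, 0, 0, 0.27],
  [0, 0, 0, 0, 0, 0, -1],
  [0, 0, 0, 0, 0, 0, -1],
  [0, 0, 0, 0, 0, 0, -1],
  [0, 0, 0, 0, 0, 0, -1],
  [0, 0, 0, 0, 0, 0, -1],
])

```text
t: 23.85
tcp_pos: [0.5684, -0.3231, 0.038]
tool_rot: [-0.145, 0.989, -0.0, 0.0]
force: [-0.2, -0.7, -0.4]
finger_gap: 0.388
gripper_force: 34.2
```

```bash
python3 plan.py .568,-.322,.11,196.7,25 .5018,.3153,.11,191.65,43
```

```text
t 23.85 tcp [ 0.5684 -0.3231  0.038 ] yaw -163.3 gap 0.388 F [-0.2 -0.7 -0.4] grip 34.18494164943695
.568,-.322,.11,196.7,25 4
   [0.0, 0.0, -0.012, 0.0, 0.0, 0.0]
   [0.0, 0.001, -0.024, 0.0, 0.0, 0.0]
   [0.0, 0.0, -0.024, 0.0, 0.0, 0.0]
   [0.0, 0.0, -0.012, 0.0, 0.0, 0.0]
.5018,.3153,.11,191.65,43 17
   [-0.003, 0.014, 0.0, 0.0, 0.0, 0.1]
   [-0.005, 0.028, 0.0, 0.0, 0.0, 0.2]
   [-0.008, 0.042, 0.0, 0.0, 0.0, 0.4]
   [-0.007, 0.042, 0.0, 0.0, 0.0, 0.3]
   [-0.007, 0.042, 0.0, 0.0, 0.0, 0.3]
   [-0.007, 0.042, 0.0, 0.0, 0.0, 0.4]
   [-0.007, 0.043, 0.0, 0.0, 0.0, 0.3]
   [-0.007, 0.042, 0.0, 0.0, 0.0, 0.3]
   [-0.006, 0.042, 0.0, 0.0, 0.0, 0.4]
   [-0.006, 0.042, 0.0, 0.0, 0.0, 0.3]
   [-0.006, 0.043, 0.0, 0.0, 0.0, 0.3]
   [-0.005, 0.042, 0.0, 0.0, 0.0, 0.4]
   [-0.005, 0.042, 0.0, 0.0, 0.0, 0.3]
   [-0.005, 0.043, 0.0, 0.0, 0.0, 0.4]
   [-0.005, 0.042, 0.0, 0.0, 0.0, 0.3]
   [-0.003, 0.029, 0.0, 0.0, 0.0, 0.2]
   [-0.001, 0.014, 0.0, 0.0, 0.0, 0.1]
```

Request:
drive_tool([
  [0, 0, -0.012, 0, 0, 0, -1],
  [0, 0, -0.024, 0, 0, 0, -1],
  [0, 0, -0.024, 0, 0, 0, -1],
  [-0.003, 0.014, -0.012, 0, 0, 0.1, -1],
  [-0.005, 0.028, 0, 0, 0, 0.2, -1],
  [-0.008, 0.042, 0, 0, 0, 0.4, -1],
  [-0.007, 0.042, 0, 0, 0, 0.3, -1],
  [-0.007, 0.042, 0, 0, 0, 0.3, -1],
  [-0.007, 0.042, 0, 0, 0, 0.4, -1],
  [-0.007, 0.043, 0, 0, 0, 0.3, -1],
])

```text
t: 24.85
tcp_pos: [0.5405, -0.0651, 0.1101]
tool_rot: [-0.127, 0.992, 0.0, -0.0]
force: [1.7, -0.6, -0.9]
finger_gap: 0.391
gripper_force: 34.2
```

Request:
drive_tool([
  [-0.007, 0.042, 0, 0, 0, 0.3, -1],
  [-0.006, 0.042, 0, 0, 0, 0.4, -1],
  [-0.006, 0.042, 0, 0, 0, 0.3, -1],
  [-0.006, 0.043, 0, 0, 0, 0.3, -1],
  [-0.005, 0.042, 0, 0, 0, 0.4, -1],
  [-0.005, 0.042, 0, 0, 0, 0.3, -1],
  [-0.005, 0.043, 0, 0, 0, 0.4, -1],
  [-0.005, 0.042, 0, 0, 0, 0.3, -1],
  [-0.003, 0.029, 0, 0, 0, 0.2, -1],
  [-0.001, 0.014, 0, 0, 0, 0.1, -1],
])

```text
t: 25.85
tcp_pos: [0.4998, 0.3176, 0.1101]
tool_rot: [-0.103, 0.995, 0.0, 0.0]
force: [-0.4, 0.2, -0.8]
finger_gap: 0.392
gripper_force: 34.2
```

Request:
drive_tool([
  [0, 0, 0, 0, 0, 0, -1],
  [0, 0, 0, 0, 0, 0, -1],
  [0, 0, 0, 0, 0, 0, -1],
])

```text
t: 26.15
tcp_pos: [0.5014, 0.313, 0.1097]
tool_rot: [-0.101, 0.995, -0.0, -0.0]
force: [0.5, 0.0, -0.5]
finger_gap: 0.393
gripper_force: 34.2
```

```bash
python3 plan.py .5018,.3153,.0395,191.65,20
```

```text
t 26.15 tcp [0.5014 0.313  0.1097] yaw -168.4 gap 0.393 F [ 0.5  0.  -0.5] grip 34.230220913887024
.5018,.3153,.0395,191.65,20 6
   [0.0, 0.0, 0.006, 0.0, 0.0, 0.0]
   [0.0, 0.001, 0.012, 0.0, 0.0, 0.0]
   [0.0, 0.0, 0.017, 0.0, 0.0, 0.0]
   [-0.001, 0.001, 0.018, 0.0, 0.0, -0.1]
   [0.0, 0.0, 0.011, 0.0, 0.0, 0.0]
   [0.0, 0.0, 0.006, 0.0, 0.0, 0.0]
```

Request:
drive_tool([
  [0, 0.001, 0.006, 0, 0, 0, -1],
  [0, 0.001, 0.012, 0, 0, 0, -1],
  [0, 0, 0.018, 0, 0, 0, -1],
  [0, 0, 0.016, 0, 0, 0, -1],
  [0, 0, 0.01, 0, 0, 0, -1],
  [0, 0, 0.005, 0, 0, 0, -1],
  [0, 0, 0.002, 0, 0, 0, -1],
  [0, 0, 0, 0, 0, 0, -1],
  [0, 0, 0, 0, 0, 0, -1],
])

```text
t: 27.05
tcp_pos: [0.5015, 0.3167, 0.0412]
tool_rot: [-0.102, 0.995, 0.0, 0.001]
force: [0.5, 0.1, -1.2]
finger_gap: 0.391
gripper_force: 34.2
```

Request:
drive_tool([
  [0, 0, 0.001, 0, 0, 0, -1],
  [0, 0, 0.001, 0, 0, 0, -1],
  [0, 0, 0, 0, 0, 0, -1],
  [0, 0, 0, 0, 0, 0, 0],
  [0, 0, 0, 0, 0, 0, 0.27],
  [0, 0, 0, 0, 0, 0, 0.27],
  [0, 0, 0, 0, 0, 0, 0.27],
  [0, 0, -0.015, 0, 0, 0, 0.27],
  [0, 0, -0.03, 0, 0, 0, 0.27],
  [0, 0, -0.035, 0, 0, 0, 0.27],
])

```text
t: 28.05
tcp_pos: [0.5003, 0.3162, 0.1194]
tool_rot: [-0.102, 0.995, -0.0, -0.001]
force: [0.9, -0.3, -0.1]
finger_gap: 0.639
gripper_force: 0.0
```

Request:
drive_tool([
  [0.01, 0, -0.03, 0, 0, 0, 0.27],
  [0.02, 0, -0.03, 0, 0, 0, 0.27],
  [0.01, 0, -0.01, 0, 0, 0, 0.27],
  [0, 0, 0, 0, 0, 0, 0.27],
  [0, 0, 0, 0, 0, 0, 0.27],
  [0, 0, 0, 0, 0, 0, 0.27],
])

```text
t: 28.65
tcp_pos: [0.462, 0.3083, 0.1875]
tool_rot: [-0.102, 0.995, -0.0, -0.001]
force: [-0.0, -0.1, -1.0]
finger_gap: 0.641
gripper_force: 0.0
```

```bash
python3 plan.py; python3 cars.py 4
```

```text
t 28.65 tcp [0.462  0.3083 0.1875] yaw -168.3 gap 0.641 F [-0.  -0.1 -1. ] grip 0.0
scene blue rack frame mm [ 1.7 -1.8] [33.7 73. ] 88.3 604
scene green rack frame mm [ 1.4 -1.4] [35.8 73.1] 89.1 553
scene red rack frame mm [ 2.5 -2. ] [74.2 34.9] 2.6 565
scene yellow rack frame mm [ 2. -1.] [36. 72.] 90.0 535
side blue rack frame mm [-1.5  2. ] [34. 73.] 90.0 822
side green rack frame mm [-2.   1.5] [35. 72.] 90.0 868
side red rack frame mm [-0.6  0.8] [73.9 36.1] 2.2 1130
side yellow rack frame mm [-1.5  2. ] [34. 73.] 90.0 1275
```

View pics/side4.png

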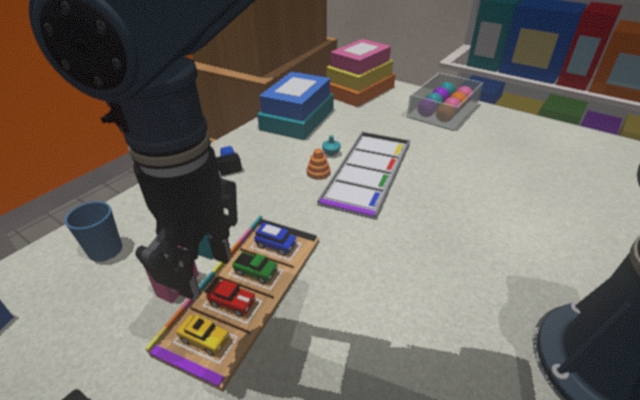

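All four cars stand upright in the rack: blue (274,237) by the black cap, then green (255,265), red (230,295) and yellow (203,335) by the purple cap. The arm is clear of everything.

```bash
python3 -c "
from station import manip
print(manip.sign_off())"
```

```text
the job is handed in; nothing more can be done
None
```

All four cars are on the rack in reverse order (from the black end: blue, green, red, yellow), upright and within about 3 mm of their bay centres by camera; the job was handed in at about 29 s of the 104 s allowed, and no verdict was returned.

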